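# Index the length stop of a cut-off jig to its middle hole and butt the blank against it

### The job

Set the length stop of the cut-off jig to its middle setting: draw the index plunger by its knob, slide the stop along the fence past the first hole of the index strip, and let the pin spring fully home in the middle hole, feeling for the hole rather than forcing the pin. Then push the wooden blank that lies on the bed flat along the fence and gently up against the stop plate, ready for cutting. Leave the other things on the table where they are.

Things in the scene. Friction and masses are not known exactly. Their poses are not given: they have to be found in the camera images.
- cutting_jig: Cut-off jig, fixed to the table: plywood bed 132 (x) x 420 (y) x 15 mm, aluminium fence 40 mm square along its rear, both crossed by a saw kerf (x 0.020 to 0.060, z 0.015 to 0.055, y -0.21 to 0.21). Origin: middle of the bed on the table; x to the rear (away from the robot), y left along the fence, z up. Bed top z = 0.015, x -0.065 to 0.067.
- fence_face (a point): Point of the fence's front face, half way along it, 10.5 mm above the bed. Axes as the jig's; the face looks to -x.
- middle_hole_zero (a point): Where the mouth of the middle hole would be with the index strip at the right end of its slots. The strip, a steel bar 175 x 24 x 8 mm on the fence (top at jig z 0.063) with three 11.6 mm holes 50 mm apart, is clamped through slots wherever the job needs it: its holes now stand 3 to 28 mm left (jig +y) of this; its setting is not measured, so find the hole by feel. Axes as the jig's.
- length_stop (a joint): Carriage sliding along the fence, m; 0 = right end, grows to the left (jig +y), at most 0.200. Plunger axis at jig x 0.040, y -0.160 + value. Starts at 0 to 0.010, the pin down behind the strip's right end, which bars it. Strip at right of its slots: end at 0.017, holes at 0.051, 0.101, 0.151; now all 0.003 to 0.028 more. Drag 4 N with pin drawn, some 2.5 N more with it riding on the strip.
- plunger_housing (a point): Centre of the top of the plunger's housing, on the plunger's axis: a steel block 32 x 32 x 20 mm on the carriage's 70 mm long (y), 52 mm wide saddle, whose top is at jig z 0.080; the housing's top is at jig z 0.100, below the knob. The carriage can be pushed by the housing while the knob is free. Axes as the jig's.
- index_plunger (a joint): Spring plunger on the stop, m; 0 = home, grows as its knob is pulled straight up, hard end at 0.012. The 10 mm pin (tip bevelled 0.6 mm) clears the strip above 0.008, rides on its face at 0.008, drops to 0 in a hole. Spring: 7.5 N down at home, 11 N fully drawn; it does not stay up when let go. The pin must not be forced: 30 N on it at most.
- pull_knob (a point): Middle of the black ribbed pull knob on top of the stop, an upright cylinder 24 mm across and 26 mm tall (13 mm above and below this point), which moves up with the plunger. Home, this point is at jig z 0.116 and the knob's underside 3 mm above the housing's top. Axes as the jig's.
- stop_face (a point): Point of the working face of the stop plate, a steel plate 54 mm wide (x) hanging from the carriage in front of the fence, from 2 to 48 mm above the bed. The face looks left (jig +y), 35 mm left of the plunger's axis; this point is at jig x -0.0025, 10.5 mm above the bed. Axes as the jig's.
- blank: Wooden blank with two shallow pockets, 45 (x) x 120 (y) x 21 mm, 60 to 110 g, loose on the bed left of where the stop shall stand, its length along the fence but askew by up to 0.1 rad, its side 8 to 25 mm off the fence. Origin: centre of its underside. Against fence and stop its centre is at jig x -0.0025, 60 mm left of the stop face. Do not press it with more than 30 N.
- second_blank: The other wooden test piece, 60x90x16 mm, lying on the table to the left of the jig; to be left alone. Origin: centre of its underside.
- sliding_calliper: A steel sliding calliper, 200 mm long, lying on the table to the left of the jig; to be left alone. Origin: centre of its underside.
- pencil: A flat carpenter's pencil, 152 mm long, lying on the table behind the jig; to be left alone. Origin: centre of its underside.
- open_end_spanner: A flat steel open-end spanner, 139 mm long, lying on the table behind the jig; to be left alone. Origin: centre of its underside.

How it is judged:
By the outcome, as a careful person would: the job done as asked, in the order asked, and still so for the second after the job is handed in, with the robot touching nothing.
It also fails if it takes over 64 s, if anything falls off the work surface, if the arm or the gripper's body presses on something with over 40 N, if the wrist force passes 120 N, or if a joint passes its speed limit or range.

### The arm

A 6-joint arm with a two-finger parallel gripper is mounted at the origin on a cart in front of the work surface, level with it; the furniture and walls round the work are solid. World frame = base frame: x ahead of the robot, y to its left, z up, the work surface at z = 0. Lengths are in m, angles in rad, forces in N, time in s.
With the tool pointing down it reaches from about 0.35 to 0.975 m from the base axis. Payload 4.9 kg.
Tool frame: the origin (TCP) lies at the very end of the fingers, on their centre line; the grasp point (between the pads) lies 19 mm behind it (ctrl.grasp_offset is the distance from the TCP to the grasp point, in m); z points along the fingers, y is the line along which they close (so a half turn about z gives the same grasp; the last joint's range is limited). The gripper opens to 85 mm and grips with 20 to 120 N. Pads are 22 mm wide; open, the fingers measure 114 mm over their backs; the gripper's body (76 mm by 85 mm) begins 54 mm behind the grasp point. The pads swing forward as they close: fully open they stand 13 mm farther back than shut.
Start: joints at [1.188, 0.053, 1.613, -0, 1.476, -0.119], TCP at [0.163, 0.603, 0.231] pointing down, gripper open.
Joint ranges: [-3.01, 3.01], [-1.01, 2.22], [0.06, 2.58], [-1.02, 4.17], [0.09, 2.62], [-3.14, 3.14]. Speed limits (rad/s): [2.57, 2.57, 3.14, 3.14, 3.14, 3.14].

### API

Orientations are given as a rotation vector (axis times angle).
In Python, from station import ctrl, optics gives the robot as it stands.
- The arm moves only by the shell command python3 -m handwheel 'ROWS' [OPENING] [FORCE]. ROWS is JSON, a list of rows, each an object of numbers: "tx", "ty", "tz": the shift along the tool's x, y, z in mm; "roll": the turn about the tool's z in rad. A call has 1 to 12 rows; each row shifts and turns the commanded pose from where the row before left it, along the tool's axes as they then stand; what a row does not reach is not made up. A row lasts 1/12 s, in which the tool goes at most 41.7 mm and 7.16 degrees, less where a joint would pass 70% of its speed; a pose out of reach is approached as far as the arm can. A call with a gripper value outside its range is refused whole. OPENING is the finger opening in mm, from 0 to 85.4, set as the call begins (- or left out, the last holds). The fingers move at their own pace and stop on an object; FORCE is the grip in N (left out, the last holds). Time passes only in rows, so rows that do not move let the fingers close. It gives the time, the measured TCP pose, the force, the opening and the grip force at its end, in the units of the state.
- ctrl.get_obs(): the state, without advancing time (a new reading comes with each control period).
- optics.get_image(name): name is "scene" or "top"; returns (picture, depth): 384x512x3 uint8, red, green, blue; 384x512 float32, m along the optical axis (not along the pixel's ray), 0 where there is no reading.
- optics.camera_params(name): a dict with "mtx" (3x3 intrinsics, pixels), "extrinsics" (4x4, takes a point from camera to world coordinates). Camera axes: x right, y down, z forward; pixel columns grow to the right and rows downward; lengths in m; the calibration is good to about 2 mm. A picture is of the moment at which its call begins. camera_params takes no time and is no camera call.
- ctrl.finish_job(): hands the job in; it is judged then, once.
The state is a dict: "t": time; "q": joint angles; "dq": joint speeds; "effort": joint torques, N m; "tool_pos": TCP position; "tool_rot": TCP orientation; "contact_force": force on the tool from outside, world axes, zero at the start; "wrist_torque": the same for the moment, N m; "opening": finger opening in m; "grip_force": force on a finger pad.
Only numpy, scipy, OpenCV 4.12 (cv2) and the standard library are available. Lean on these libraries where they do the work, as an engineer would, in place of code of your own. Each camera call takes 0.05 s, during which the arm holds its last target. There are 200 camera calls.

## Working session

There is one attempt and no reset: what is moved stays moved. The work goes in short steps, Python scripts to look and compute and a shell command to move; the robot and the scene stay as the last step left them, time stands still between calls to the robot, and variables do not carry over. Pictures are saved under pics/ and viewed, at most 10 in all, crops included, and the job is handed in when it is done.

```bash
mkdir -p pics; ls
python3 - <<'E'
from station import ctrl, optics
import numpy as np, cv2
for n in("scene","top"):
    im,d=optics.get_image(n); p=optics.camera_params(n)
    np.savez(f"{n}0.npz",im=im,d=d,K=p["mtx"],T=p["extrinsics"])
    cv2.imwrite(f"pics/{n}0.png",im[:,:,::-1]); print(n,np.round(p["mtx"],1).tolist(),np.round(p["extrinsics"],3).tolist())
o=ctrl.get_obs(); print({k:np.round(v,3).tolist() for k,v in o.items()})
E
```

```text
pics
scene [[485.5, 0.0, 261.0], [0.0, 485.5, 195.1], [0.0, 0.0, 1.0]] [[-0.046, 0.822, -0.568, 1.134], [0.999, 0.047, -0.012, 0.009], [0.017, -0.568, -0.823, 0.971], [0.0, 0.0, 0.0, 1.0]]
top [[423.4, 0.0, 258.8], [0.0, 423.4, 193.9], [0.0, 0.0, 1.0]] [[0.022, -0.99, 0.136, 0.392], [-1.0, -0.023, -0.007, -0.014], [0.01, -0.136, -0.991, 1.303], [0.0, 0.0, 0.0, 1.0]]
{'t': 0.1, 'q': [1.188, 0.053, 1.614, -0.0, 1.476, -0.119], 'dq': [-0.002, -0.002, -0.003, 0.001, -0.001, 0.0], 'effort': [0.0, -39.491, -37.136, -0.0, 0.004, 0.0], 'tool_pos': [0.163, 0.603, 0.23], 'tool_rot': [-0.413, -3.114, 0.003], 'contact_force': [0.6, -0.569, 0.023], 'wrist_torque': [-0.008, -0.01, -0.008], 'grip_force': 0.0, 'opening': 0.085}
```

View pics/scene0.png

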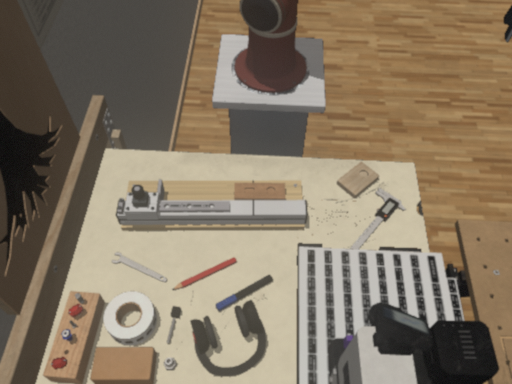

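View pics/top0.png

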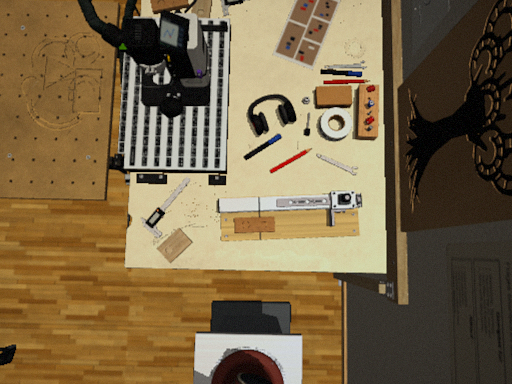

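The scene view looks back toward the robot, with the knob near (138,195), the fence from (120,215) to (305,212) and the blank at (260,190). In the top view the knob is near (345,198), the fence runs from (218,205) to (362,200), the bed lies below it, and the blank is at (255,225).

```bash
cat > h.py <<'E'
import numpy as np, cv2
def load(n):
    z=np.load(n); return z["im"],z["d"],z["K"],z["T"]
def cloud(d,K,T):
    v,u=np.mgrid[:d.shape[0],:d.shape[1]]
    P=np.stack([(u-K[0,2])/K[0,0]*d,(v-K[1,2])/K[1,1]*d,d],-1)
    return P@T[:3,:3].T+T[:3,3]
def ray(uv,z,K,T):
    uv=np.atleast_2d(uv).astype(float)
    r=np.c_[(uv-K[[0,1],[2,2]])/K[[0,1],[0,1]],np.ones(len(uv))]@T[:3,:3].T
    return T[:3,3]+r*((z-T[2,3])/r[:,2])[:,None]
E
python3 - <<'E'
from h import *
for n in("scene","top"):
    im,d,K,T=load(n+"0.npz"); P=cloud(d,K,T)
    reg=(P[...,0]>.2)&(P[...,0]<.55)&(P[...,1]>-.45)&(P[...,1]<.25)&(d>0)
    print(n,"table z",np.median(P[...,2][reg]))
    for lo,hi in((.009,.021),(.03,.042),(.05,.059),(.06,.067),(.075,.086),(.095,.106),(.12,.14)):
        m=reg&(P[...,2]>lo)&(P[...,2]<hi)
        nn,lab,st,c=cv2.connectedComponentsWithStats(m.astype(np.uint8))
        for i in range(1,nn):
            if st[i,4]<25: continue
            q=P[lab==i]; r=cv2.minAreaRect((q[:,:2]*1000).astype(np.float32))
            print(lo,st[i,4],"ctr",np.round(r[0],1),"size",np.round(r[1],1),"ang",round(r[2],1),"z",np.round(np.median(q[:,2]),4),"uv",np.round(c[i]))
a=cv2.imread("pics/top0.png")[170:260,200:380]; b=cv2.imread("pics/scene0.png")[165:245,105:325]
a=cv2.resize(a,None,fx=3.3,fy=3.3,interpolation=2); b=cv2.resize(b,(a.shape[1],int(80*a.shape[1]/220)),interpolation=2)
cv2.imwrite("pics/crop0.png",np.vstack([a,b])); print(a.shape,b.shape)
E
```

```text
scene table z 0.035638537642668444
0.009 49 ctr [ 316.2 -407.6] size [ 5.7 95.9] ang 87.6 z 0.0155 uv [108. 137.]
0.009 89 ctr [ 458.1 -410.2] size [179.5   2.9] ang 0.1 z 0.0158 uv [ 93. 184.]
0.009 597 ctr [410.  229.6] size [60.2 90.9] ang 45.3 z 0.0145 uv [354. 180.]
0.009 266 ctr [ 463.8 -292.6] size [36.  72.5] ang 3.2 z 0.0138 uv [143. 186.]
0.009 1818 ctr [463.3 -77.1] size [ 61.9 337.5] ang 3.7 z 0.0138 uv [218. 190.]
0.009 25 ctr [548.8  86.1] size [ 2.7 27.3] ang 1.4 z 0.0162 uv [299. 223.]
0.03 228 ctr [ 405.6 -408.1] size [  9.8 287.2] ang 89.0 z 0.0362 uv [ 97. 162.]
0.03 819 ctr [474.6  -9.4] size [ 49.7 119.3] ang 3.2 z 0.0343 uv [259. 191.]
0.05 39 ctr [ 345.8 -409.8] size [ 6.3 70. ] ang 86.0 z 0.0552 uv [101. 136.]
0.05 94 ctr [ 461.7 -410.2] size [  5.1 154.3] ang 89.4 z 0.0545 uv [ 89. 173.]
0.05 1141 ctr [528.4 -68.7] size [335.7  43. ] ang 89.5 z 0.0539 uv [263. 206.]
0.06 45 ctr [ 341.9 -409.1] size [ 7.2 94.6] ang 85.7 z 0.0634 uv [101. 131.]
0.06 27 ctr [ 440.  -409.7] size [55.5  2.3] ang 1.0 z 0.0632 uv [ 90. 164.]
0.06 40 ctr [ 511.7 -409.4] size [73.  3.
[... 1525 characters left out ...]
7 70.5] ang 1.1 z 0.0803 uv [343. 204.]
0.075 26 ctr [ 522.5 -410.6] size [53.1  2.1] ang 1.4 z 0.0792 uv [392. 209.]
0.075 72 ctr [ 323.8 -409.7] size [126.2   5.6] ang 0.5 z 0.0797 uv [393. 281.]
0.095 33 ctr [ 542.8 -267.6] size [11.6 29.2] ang 0.6 z 0.0997 uv [343. 202.]
0.095 38 ctr [ 504.4 -410.7] size [ 2.7 88.2] ang 89.8 z 0.1005 uv [394. 216.]
0.095 82 ctr [ 378.2 -411.2] size [  4.6 153.1] ang 89.9 z 0.1007 uv [395. 259.]
0.095 29 ctr [ 230.2 -441.2] size [57.   2.9] ang 1.4 z 0.1006 uv [407. 315.]
0.12 26 ctr [ 545.  -267.9] size [20.5  9.9] ang 89.9 z 0.1295 uv [346. 199.]
0.12 248 ctr [ 328.5 -440.9] size [  4.  256.4] ang 89.9 z 0.1297 uv [410. 280.]
(297, 594, 3) (216, 594, 3)
```

View pics/crop0.png

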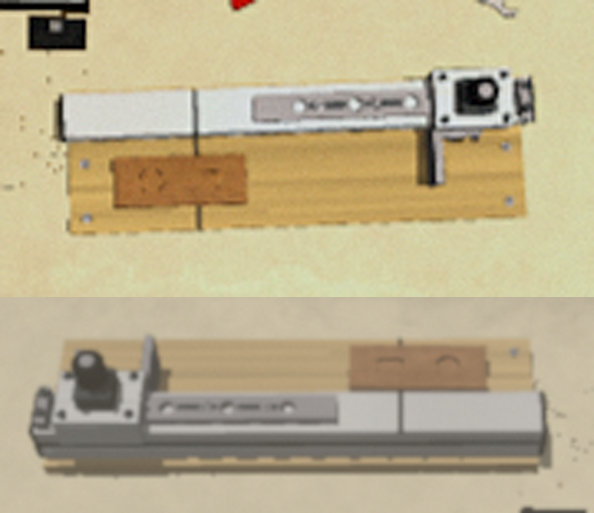

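The crop shows the strip with its three holes at top-crop pixels (300,105), (355,103) and (410,101). The stop plate is at (433,155), the knob at (482,93), and the blank (115–245, 155–205) lies left of the stop.

```bash
cat > m.py <<'E'
from h import *
import sys
def fit(q):
    for _ in range(4):
        a=np.polyfit(q[:,1],q[:,0],1); r=q[:,0]-np.polyval(a,q[:,1]); q=q[abs(r)<max(2*r.std(),.0006)]
    return a,r.std(),len(q)
for n in("scene","top"):
    im,d,K,T=load(n+sys.argv[1]+".npz"); P=cloud(d,K,T); X,Y,Z=np.moveaxis(P,-1,0)
    reg=(X>.38)&(X<.6)&(Y<.12)&(Y>-.35)&(d>0)
    for nm,lo,hi,ze,near in(("bedfront",.008,.022,.015,1),("fencefront",.05,.059,.055,1),("fencerear",.05,.059,.055,0),("blankfront",.03,.042,.036,1),("blankrear",.03,.042,.036,0)):
        m=reg&(Z>lo)&(Z<hi)
        if "blank" in nm: m&=(abs(Y+.01)<.05)&(X>.44)&(X<.505)
        if "fence" in nm: m&=(Y>-.22)&(X>.5)
        pts=[]
        for u in range(m.shape[1]):
            r=np.nonzero(m[:,u])[0]
            if len(r)<4: continue
            big=(n=="top")==bool(near)   # near edge: large row in top, small row in scene
            pts.append((u,r.max()+.5 if big else r.min()-.5))
        if len(pts)<8: print(n,nm,"few"); continue
        a,s,k=fit(ray(pts,ze,K,T)[:,:2]); print(n,nm,"deg",round(-np.degrees(np.arctan(a[0])),2),"x at y=-.12",round(np.polyval(a,-.12)*1e3,1),"at y=-.01",round(np.polyval(a,-.01)*1e3,1),"sd mm",round(s*1e3,2),k)
    for nm,lo,hi in(("knobtop",.12,.145),("housing",.093,.107),("saddle",.074,.086),("strip",.0595,.068),("fence",.05,.059),("blank",.03,.042)):
        m=reg&(Z>lo)&(Z<hi)
        if nm in("strip","fence"): m&=X>.51
        if nm=="blank": m&=(X>.44)&(X<.505)
        q=P[m]; 
        if len(q): print(n,nm,len(q),"x",np.round(np.percentile(q[:,0],[2,50,98])*1e3,1),"y",np.round(np.percentile(q[:,1],[1,50,99])*1e3,1),"z",round(np.median(q[:,2]),4))
# strip holes in top: brightness profile along strip, strip line through crop points
E
python3 m.py 0
python3 - <<'E'
from h import *
for n,a in(("top",[(200+300/3.3,170+105/3.3),(200+355/3.3,170+103/3.3),(200+410/3.3,170+101/3.3)]),("scene",[(105+x*220/594,165+(y-297)*80/216) for x,y in((167,407),(228,407),(288,407))])):
    im,d,K,T=load(n+"0.npz")
    # bright blobs near each guess
    g=im.min(2).astype(float)
    for u,v in a:
        u0,v0=int(round(u)),int(round(v)); w=g[v0-3:v0+4,u0-5:u0+6]; w=np.clip(w-np.median(w)-8,0,None)
        vv,uu=np.mgrid[v0-3:v0+4,u0-5:u0+6]; c=((w*uu).sum()/w.sum(),(w*vv).sum()/w.sum())
        print(n,np.round(ray((u,v),.063,K,T)[0]*1e3,1),"blob",np.round(ray(c,.063,K,T)[0]*1e3,1))
E
```

```text
scene bedfront deg 3.34 x at y=-.12 437.2 at y=-.01 430.8 sd mm 0.0 168
scene fencefront deg 3.96 x at y=-.12 522.9 at y=-.01 515.3 sd mm 0.72 133
scene fencerear deg 3.48 x at y=-.12 564.7 at y=-.01 558.0 sd mm 1.21 137
scene blankfront deg 3.34 x at y=-.12 458.6 at y=-.01 452.2 sd mm 0.0 41
scene blankrear deg 3.28 x at y=-.12 507.5 at y=-.01 501.2 sd mm 0.0 35
scene knobtop 102 x [541.  553.1 563.2] y [-278.8 -266.8 -255.9] z 0.127
scene housing 112 x [537.7 560.  567.4] y [-282.3 -261.4 -250.9] z 0.0984
scene saddle 444 x [527.4 562.9 578.3] y [-302.4 -256.9 -232.2] z 0.0787
scene strip 676 x [530.7 547.1 578.3] y [-319.3 -171.9  -76.8] z 0.0621
scene fence 1853 x [513.3 541.9 576.6] y [-318.9  -34.8   96.7] z 0.054
scene blank 827 x [451.5 475.6 499.3] y [-70.1 -10.2  49.3] z 0.0343
top bedfront deg 3.49 x at y=-.12 437.8 at y=-.01 431.1 sd mm 0.89 132
top fencefront deg 3.52 x at y=-.12 522.8 at y=-.01 516.0 sd mm 0.88 99
top fencerear deg 3.56 x at y=-.12 563.3 at y=-.01 556.4 sd mm 0.88 99
top blankfront deg 1.27 x at y=-.12 455.5 at y=-.01 453.1 sd mm 0.0 31
top blankrear deg 3.04 x at y=-.12 504.4 at y=-.01 498.5 sd mm 0.87 33
top knobtop 62 x [540.4 551.1 561.9] y [-279.  -267.6 -257.2] z 0.1293
top housing 55 x [537.  543.4 566.1] y [-282.6 -259.2 -252.5] z 0.0997
top saddle 296 x [524.7 548.7 578.2] y [-316.6 -264.1 -234. ] z 0.0797
top strip 447 x [517.2 544.2 561.4] y [-316.7 -166.    63.9] z 0.0631
top fence 1114 x [514.5 535.8 565.8] y [-318.4  -33.5   96.1] z 0.0549
top blank 582 x [454.1 475.8 497.6] y [-71.3 -11.1  48.7] z 0.0354
top [ 541.5 -118.7   63. ] blob [ 540.5 -116.2   63. ]
top [ 544.4 -167.9   63. ] blob [ 543.8 -166.5   63. ]
top [ 547.4 -217.2   63. ] blob [ 547.3 -217.1   63. ]
scene [ 548.  -212.3   63. ] blob [ 550.7 -211.8   63. ]
scene [ 545.1 -162.1   63. ] blob [ 548.1 -162.    63. ]
scene [ 542.3 -112.7   63. ] blob [ 544.4 -113.    63. ]
```

```bash
python3 -m handwheel '[{"roll":-0.108},{"roll":-0.108},{"roll":-0.108},{"tx":-7,"ty":-19},{"tx":-14,"ty":-37},{"tx":-14,"ty":-37},{"tx":-14,"ty":-37},{"tx":-14,"ty":-37},{"tx":-14,"ty":-37},{"tx":-14,"ty":-37},{"tx":-14,"ty":-37},{"tx":-14,"ty":-37}]' 50
python3 -m handwheel '[{"tx":-14,"ty":-37},{"tx":-14,"ty":-37},{"tx":-14,"ty":-37},{"tx":-14,"ty":-37},{"tx":-14,"ty":-37},{"tx":-14,"ty":-37},{"tx":-14,"ty":-37},{"tx":-14,"ty":-37},{"tx":-14,"ty":-37},{"tx":-14,"ty":-37},{"tx":-7,"ty":-19},{}]'
```

```text
$[0]: bad value
$[0]: bad value
```

```bash
python3 -m handwheel '[{"tx":0,"ty":0,"tz":0,"roll":-0.108},{"tx":0,"ty":0,"tz":0,"roll":-0.108},{"tx":0,"ty":0,"tz":0,"roll":-0.108}]' 50
```

```text
t: 0.35
tool_pos: [0.1628, 0.603, 0.2305]
tool_rot: [0.103, -3.139, 0.002]
contact_force: [0.1, 0.4, 0.1]
opening: 0.0518
grip_force: 0.0
```

```bash
python3 -m handwheel '[{"tx":-7,"ty":-19,"tz":0,"roll":0},{"tx":-14,"ty":-37,"tz":0,"roll":0},{"tx":-14,"ty":-37,"tz":0,"roll":0},{"tx":-14,"ty":-37,"tz":0,"roll":0},{"tx":-14,"ty":-37,"tz":0,"roll":0},{"tx":-14,"ty":-37,"tz":0,"roll":0},{"tx":-14,"ty":-37,"tz":0,"roll":0},{"tx":-14,"ty":-37,"tz":0,"roll":0},{"tx":-14,"ty":-37,"tz":0,"roll":0},{"tx":-14,"ty":-37,"tz":0,"roll":0},{"tx":-14,"ty":-37,"tz":0,"roll":0},{"tx":-14,"ty":-37,"tz":0,"roll":0}]'
python3 -m handwheel '[{"tx":-14,"ty":-37,"tz":0,"roll":0},{"tx":-14,"ty":-37,"tz":0,"roll":0},{"tx":-14,"ty":-37,"tz":0,"roll":0},{"tx":-14,"ty":-37,"tz":0,"roll":0},{"tx":-14,"ty":-37,"tz":0,"roll":0},{"tx":-14,"ty":-37,"tz":0,"roll":0},{"tx":-14,"ty":-37,"tz":0,"roll":0},{"tx":-14,"ty":-37,"tz":0,"roll":0},{"tx":-14,"ty":-37,"tz":0,"roll":0},{"tx":-14,"ty":-37,"tz":0,"roll":0},{"tx":-14,"ty":-37,"tz":0,"roll":0},{"tx":0,"ty":0,"tz":0,"roll":0}]'
```

```text
t: 1.35
tool_pos: [0.3493, 0.186, 0.231]
tool_rot: [-0.095, 3.14, 0.0]
contact_force: [-0.1, -0.0, -0.4]
opening: 0.0502
grip_force: 0.0
t: 2.35
tool_pos: [0.5285, -0.2145, 0.2297]
tool_rot: [0.087, -3.139, 0.002]
contact_force: [-1.0, 0.8, -1.0]
opening: 0.0497
grip_force: 0.0
```

```bash
python3 -m handwheel '[{"tx":-10,"ty":-27,"tz":0,"roll":0},{"tx":-10,"ty":-27,"tz":10,"roll":0},{"tx":0,"ty":0,"tz":35,"roll":0},{"tx":0,"ty":0,"tz":30,"roll":0},{"tx":0,"ty":0,"tz":0,"roll":0},{"tx":0,"ty":0,"tz":0,"roll":0}]'
```

```text
t: 2.85
tool_pos: [0.5491, -0.2607, 0.1537]
tool_rot: [0.094, -3.135, -0.005]
contact_force: [-0.5, 0.3, 0.7]
opening: 0.0499
grip_force: 0.0
```

```bash
python3 -m handwheel '[{"tx":-2.5,"ty":-7,"tz":0,"roll":0},{"tx":0,"ty":0,"tz":0,"roll":0},{"tx":0,"ty":0,"tz":20,"roll":0},{"tx":0,"ty":0,"tz":20,"roll":0},{"tx":0,"ty":0,"tz":8,"roll":0},{"tx":0,"ty":0,"tz":0,"roll":0},{"tx":0,"ty":0,"tz":0,"roll":0}]'
```

```text
t: 3.43
tool_pos: [0.5542, -0.269, 0.1095]
tool_rot: [-0.095, 3.139, -0.001]
contact_force: [-0.6, 0.7, -0.2]
opening: 0.0503
grip_force: 0.0
```

Run:
```python
from station import optics
import cv2,numpy as np
im,d=optics.get_image("scene"); cv2.imwrite("pics/s1.png",cv2.resize(im[130:250,90:260,::-1],None,fx=4,fy=4,interpolation=2))
```

```text
(no output)
```

View pics/s1.png

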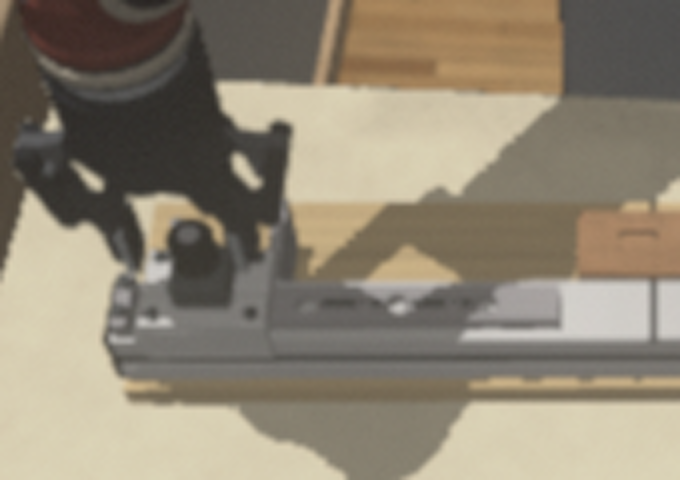

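The fingers at (130,240) and (250,230) straddle the knob at (190,260). I lower slightly and close.

```bash
python3 -m handwheel '[{"tx":1.5,"ty":1.5,"tz":5,"roll":0},{"tx":0,"ty":0,"tz":0,"roll":0}]'; python3 -m handwheel '[{"tx":0,"ty":0,"tz":0,"roll":0},{"tx":0,"ty":0,"tz":0,"roll":0},{"tx":0,"ty":0,"tz":0,"roll":0},{"tx":0,"ty":0,"tz":0,"roll":0},{"tx":0,"ty":0,"tz":0,"roll":0}]' 15 40
```

```text
t: 3.65
tool_pos: [0.5523, -0.2673, 0.104]
tool_rot: [-0.095, 3.139, -0.001]
contact_force: [0.3, 1.4, -1.2]
opening: 0.0503
grip_force: 0.0
t: 4.07
tool_pos: [0.5523, -0.2676, 0.104]
tool_rot: [-0.095, 3.14, -0.001]
contact_force: [-0.8, 0.4, 3.4]
opening: 0.0229
grip_force: 39.6
```

```bash
python3 -m handwheel '[{"tx":0,"ty":0,"tz":-3,"roll":0},{"tx":0,"ty":0,"tz":-3,"roll":0},{"tx":0,"ty":0,"tz":-3,"roll":0},{"tx":0,"ty":0,"tz":-1,"roll":0},{"tx":0,"ty":0,"tz":0,"roll":0},{"tx":0,"ty":0,"tz":0,"roll":0}]'
```

```text
t: 4.57
tool_pos: [0.552, -0.2674, 0.1112]
tool_rot: [-0.094, 3.14, -0.0]
contact_force: [4.9, -3.7, -9.7]
opening: 0.0228
grip_force: 39.7
```

```bash
python3 -m handwheel '[{"tx":0,"ty":0,"tz":-2,"roll":0},{"tx":0,"ty":0,"tz":-1,"roll":0},{"tx":0,"ty":0,"tz":0,"roll":0}]'
```

```text
t: 4.82
tool_pos: [0.552, -0.2671, 0.114]
tool_rot: [-0.094, 3.14, 0.0]
contact_force: [5.2, -2.8, -11.3]
opening: 0.0226
grip_force: 39.7
```

```bash
python3 -m handwheel '[{"tx":0,"ty":3,"tz":0,"roll":0},{"tx":0,"ty":5,"tz":0,"roll":0},{"tx":0,"ty":5,"tz":0,"roll":0},{"tx":0,"ty":5,"tz":0,"roll":0}]'
```

```text
t: 5.15
tool_pos: [0.5509, -0.2493, 0.1139]
tool_rot: [-0.094, 3.14, -0.001]
contact_force: [5.7, -4.3, -10.3]
opening: 0.0225
grip_force: 39.8
```

```bash
python3 -m handwheel '[{"tx":0,"ty":4,"tz":0,"roll":0},{"tx":0,"ty":6,"tz":0,"roll":0},{"tx":0,"ty":7,"tz":0,"roll":0},{"tx":0,"ty":7,"tz":0,"roll":0},{"tx":0,"ty":7,"tz":0,"roll":0},{"tx":0,"ty":7,"tz":0,"roll":0},{"tx":0,"ty":7,"tz":0,"roll":0},{"tx":0,"ty":7,"tz":0,"roll":0},{"tx":0,"ty":7,"tz":0,"roll":0},{"tx":0,"ty":6,"tz":0,"roll":0},{"tx":0,"ty":2,"tz":0,"roll":0},{"tx":0,"ty":0,"tz":0,"roll":0}]'
```

```text
t: 6.15
tool_pos: [0.5467, -0.1817, 0.1139]
tool_rot: [-0.095, 3.14, 0.001]
contact_force: [5.4, -2.0, -9.7]
opening: 0.0222
grip_force: 39.8
```

```bash
python3 -m handwheel '[{"tx":0,"ty":0,"tz":2,"roll":0},{"tx":0,"ty":0,"tz":2,"roll":0},{"tx":0,"ty":0,"tz":0,"roll":0}]'; python3 -m handwheel '[{"tx":0,"ty":0,"tz":0,"roll":0},{"tx":0,"ty":0,"tz":0,"roll":0},{"tx":0,"ty":0,"tz":0,"roll":0}]' 42
python3 - <<'E'
from station import optics
from h import *
for n in("scene","top"):
    im,d=optics.get_image(n); p=optics.camera_params(n); np.savez(n+"1.npz",im=im,d=d,K=p["mtx"],T=p["extrinsics"])
    P=cloud(d,p["mtx"],p["extrinsics"]); X,Y,Z=np.moveaxis(P,-1,0)
    m=(abs(X-.547)<.012)&(abs(Y+.1817)<.02)&(Z>.105)&(Z<.16); print(n,m.sum(),np.round(np.percentile(Z[m],[5,50,80,95]),4) if m.sum() else "")
im,*_=load("scene1.npz"); cv2.imwrite("pics/s2.png",cv2.resize(im[130:250,100:270,::-1],None,fx=4,fy=4,interpolation=2))
E
```

```text
t: 6.4
tool_pos: [0.5469, -0.1818, 0.1119]
tool_rot: [0.095, -3.14, -0.002]
contact_force: [0.7, 1.7, -2.1]
opening: 0.0225
grip_force: 40.6
t: 6.65
tool_pos: [0.547, -0.1827, 0.1128]
tool_rot: [-0.094, 3.14, -0.001]
contact_force: [-0.1, 0.2, 0.2]
opening: 0.0417
grip_force: 0.0
scene 156 [0.1139 0.1325 0.1359 0.1375]
top 2 [0.1057 0.1102 0.1132 0.1147]
```

View pics/s2.png

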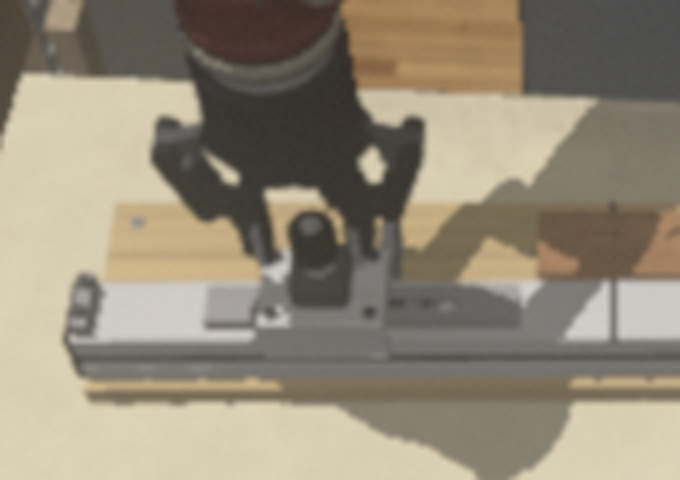

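The knob (313,235) stands at about z 0.137, so the pin is riding on the strip; the fingers are open either side. I lower them around the housing.

```bash
python3 -m handwheel '[{"tx":0,"ty":0,"tz":8,"roll":0},{"tx":0,"ty":0,"tz":8,"roll":0},{"tx":0,"ty":0,"tz":6,"roll":0},{"tx":0,"ty":0,"tz":0,"roll":0}]' 42; python3 -m handwheel '[{"tx":0,"ty":2,"tz":0,"roll":0},{"tx":0,"ty":2,"tz":0,"roll":0},{"tx":0,"ty":1,"tz":0,"roll":0},{"tx":0,"ty":1,"tz":0,"roll":0},{"tx":0,"ty":1,"tz":0,"roll":0},{"tx":0,"ty":1,"tz":0,"roll":0},{"tx":0,"ty":0,"tz":0,"roll":0}]'
```

```text
t: 7.08
tool_pos: [0.5454, -0.1818, 0.0877]
tool_rot: [0.094, -3.136, -0.003]
contact_force: [-0.1, -0.4, -0.4]
opening: 0.0421
grip_force: 0.0
t: 7.67
tool_pos: [0.5469, -0.1764, 0.0907]
tool_rot: [-0.095, 3.139, -0.007]
contact_force: [0.4, -7.3, -3.1]
opening: 0.0419
grip_force: 3.6
```

```bash
python3 -m handwheel '[{"tx":0,"ty":1,"tz":0,"roll":0},{"tx":0,"ty":1,"tz":0,"roll":0},{"tx":0,"ty":1,"tz":0,"roll":0},{"tx":0,"ty":1,"tz":0,"roll":0},{"tx":0,"ty":1,"tz":0,"roll":0},{"tx":0,"ty":1,"tz":0,"roll":0},{"tx":0,"ty":1,"tz":0,"roll":0},{"tx":0,"ty":1,"tz":0,"roll":0}]'; python3 -m handwheel '[{"tx":0,"ty":0.5,"tz":0,"roll":0},{"tx":0,"ty":0.5,"tz":0,"roll":0},{"tx":0,"ty":0.5,"tz":0,"roll":0},{"tx":0,"ty":0.5,"tz":0,"roll":0},{"tx":0,"ty":0.5,"tz":0,"roll":0},{"tx":0,"ty":0.5,"tz":0,"roll":0}]'
```

```text
t: 8.33
tool_pos: [0.5464, -0.1689, 0.0907]
tool_rot: [-0.094, 3.139, -0.008]
contact_force: [0.7, -8.1, -3.5]
opening: 0.0422
grip_force: 4.3
t: 8.83
tool_pos: [0.5462, -0.166, 0.0907]
tool_rot: [-0.094, 3.139, -0.009]
contact_force: [0.5, -7.5, -3.9]
opening: 0.0421
grip_force: 4.0
```

```bash
for i in 1; do python3 -m handwheel '[{"tx":0,"ty":0.5,"tz":0,"roll":0},{"tx":0,"ty":0.5,"tz":0,"roll":0},{"tx":0,"ty":0.5,"tz":0,"roll":0},{"tx":0,"ty":0.5,"tz":0,"roll":0}]'; done; python3 -m handwheel '[{"tx":0,"ty":0.5,"tz":0,"roll":0},{"tx":0,"ty":0.5,"tz":0,"roll":0},{"tx":0,"ty":0.5,"tz":0,"roll":0},{"tx":0,"ty":0.5,"tz":0,"roll":0}]'
```

```text
t: 9.17
tool_pos: [0.5461, -0.164, 0.0907]
tool_rot: [-0.094, 3.139, -0.009]
contact_force: [1.3, -8.2, -3.9]
opening: 0.0421
grip_force: 4.0
t: 9.5
tool_pos: [0.546, -0.1619, 0.0907]
tool_rot: [-0.094, 3.139, -0.008]
contact_force: [0.9, -7.7, -4.1]
opening: 0.0423
grip_force: 2.9
```

```bash
python3 -m handwheel '[{"tx":0,"ty":0.5,"tz":0,"roll":0},{"tx":0,"ty":0.5,"tz":0,"roll":0},{"tx":0,"ty":0.5,"tz":0,"roll":0},{"tx":0,"ty":0.5,"tz":0,"roll":0}]'
```

```text
t: 9.83
tool_pos: [0.5457, -0.1587, 0.0908]
tool_rot: [-0.095, 3.139, -0.005]
contact_force: [1.2, -8.3, -2.5]
opening: 0.042
grip_force: 4.0
```

```bash
python3 -m handwheel '[{"tx":0,"ty":0.5,"tz":0,"roll":0},{"tx":0,"ty":0.5,"tz":0,"roll":0},{"tx":0,"ty":0.5,"tz":0,"roll":0}]'
```

```text
t: 10.08
tool_pos: [0.5458, -0.1585, 0.0907]
tool_rot: [-0.095, 3.139, -0.009]
contact_force: [2.4, -12.4, -4.1]
opening: 0.0422
grip_force: 6.3
```

```bash
cat > k.py <<'E'
from station import optics,ctrl
from h import *
import sys
im,d=optics.get_image("scene"); p=optics.camera_params("scene"); P=cloud(d,p["mtx"],p["extrinsics"]); X,Y,Z=np.moveaxis(P,-1,0)
m=(abs(X-.546)<.016)&(abs(Y+.164)<.02)&(Z>.105)&(Z<.16)
q=P[m]; print(m.sum(),np.round(np.percentile(q[:,2],[5,50,80,95]),4)); t=q[(q[:,2]>.122)]; print("knob",np.round(np.percentile(t,[2,50,98],axis=0)*1e3,1).tolist())
cv2.imwrite(sys.argv[1],cv2.resize(im[130:250,100:270,::-1],None,fx=4,fy=4,interpolation=2))
E
python3 -m handwheel '[{"tx":0,"ty":-2,"tz":0,"roll":0},{"tx":0,"ty":-2.5,"tz":0,"roll":0},{"tx":0,"ty":0,"tz":0,"roll":0}]'; python3 k.py pics/s3.png
```

```text
t: 10.33
tool_pos: [0.5456, -0.16, 0.0904]
tool_rot: [0.094, -3.14, -0.002]
contact_force: [0.7, 0.2, 0.1]
opening: 0.0421
grip_force: 0.0
193 [0.1079 0.1255 0.1287 0.132 ]
knob [[534.2, -183.4, 122.9], [548.7, -165.8, 127.7], [560.9, -152.5, 146.3]]
```

View pics/s3.png

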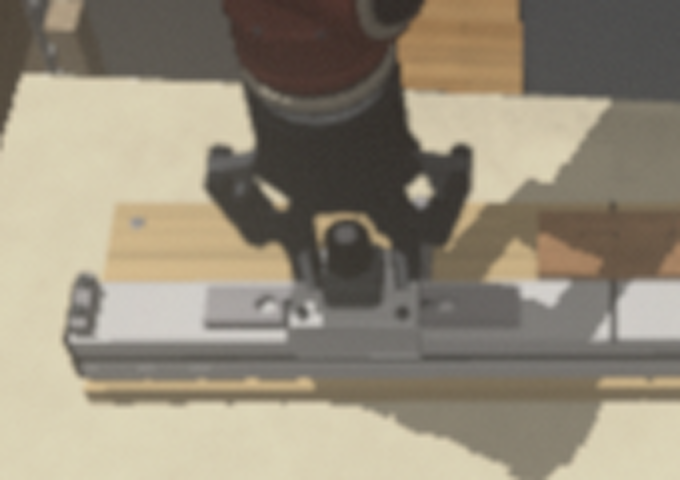

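The knob (348,245) is back at its home height of about 0.128, with the first hole (268,300) visible behind and the third (430,300) ahead. The pin is home in the middle hole. Next is the blank.

```bash
python3 -m handwheel '[{"tx":0,"ty":0,"tz":-10,"roll":0},{"tx":0,"ty":0,"tz":-30,"roll":0},{"tx":0,"ty":0,"tz":-30,"roll":0},{"tx":0,"ty":0,"tz":0,"roll":0},{"tx":18,"ty":26,"tz":0,"roll":0},{"tx":18,"ty":26,"tz":0,"roll":0},{"tx":18,"ty":26,"tz":0,"roll":0},{"tx":18,"ty":26,"tz":0,"roll":0},{"tx":18,"ty":26,"tz":0,"roll":0},{"tx":18,"ty":26,"tz":0,"roll":0},{"tx":0,"ty":0,"tz":0,"roll":0},{"tx":0,"ty":0,"tz":0,"roll":0}]'
python3 - <<'E'
from station import optics
import numpy as np
for n in("scene","top"):
    im,d=optics.get_image(n); p=optics.camera_params(n); np.savez(n+"2.npz",im=im,d=d,K=p["mtx"],T=p["extrinsics"])
E
python3 m.py 2 | egrep "knob|saddle|blank|housing|fencefront"
```

```text
t: 11.38
tool_pos: [0.4281, -0.0102, 0.1609]
tool_rot: [-0.098, 3.138, -0.0]
contact_force: [1.1, 0.1, -0.3]
opening: 0.0423
grip_force: 0.0
scene fencefront deg 4.08 x at y=-.12 523.2 at y=-.01 515.4 sd mm 0.8 100
scene blankfront deg 3.34 x at y=-.12 458.6 at y=-.01 452.2 sd mm 0.0 42
scene blankrear deg 3.28 x at y=-.12 507.5 at y=-.01 501.2 sd mm 0.0 33
scene knobtop 101 x [534.8 547.1 556.1] y [-175.3 -163.7 -152.3] z 0.1273
scene housing 110 x [530.7 555.1 562. ] y [-178.9 -159.5 -147.4] z 0.0982
scene saddle 442 x [522.1 555.7 572.3] y [-198.7 -157.1 -129.3] z 0.0788
scene blank 827 x [451.3 475.6 499. ] y [-69.1  -9.7  49.3] z 0.0346
top fencefront deg 3.42 x at y=-.12 522.7 at y=-.01 516.1 sd mm 0.96 70
top blankfront few
top blankrear few
top knobtop 61 x [534.6 545.5 556.6] y [-175.1 -163.9 -152.6] z 0.1279
top housing 53 x [529.5 538.  561. ] y [-179.  -156.  -149.6] z 0.1004
top saddle 297 x [519.3 543.5 570.4] y [-314.3 -161.3 -129.2] z 0.0796
top blank 21 x [470.8 497.7 500.9] y [-139.4  -64.8  -44.3] z 0.0361
```

```bash
python3 -m handwheel '[{"tx":0,"ty":0,"tz":20,"roll":0},{"tx":0,"ty":0,"tz":35,"roll":0},{"tx":0,"ty":0,"tz":35,"roll":0},{"tx":0,"ty":0,"tz":30,"roll":0},{"tx":0,"ty":0,"tz":12,"roll":0},{"tx":0,"ty":0,"tz":6,"roll":0},{"tx":0,"ty":0,"tz":0,"roll":0},{"tx":0,"ty":0,"tz":0,"roll":0}]'
```

```text
t: 12.15
tool_pos: [0.4295, -0.0119, 0.0231]
tool_rot: [-0.093, 3.139, -0.0]
contact_force: [0.4, -1.1, 0.4]
opening: 0.042
grip_force: 0.0
```

```bash
python3 -m handwheel '[{"tx":0,"ty":0,"tz":2,"roll":0},{"tx":-3,"ty":0,"tz":0,"roll":0},{"tx":-3,"ty":0,"tz":0,"roll":0},{"tx":-3,"ty":0,"tz":0,"roll":0},{"tx":-2,"ty":0,"tz":0,"roll":0},{"tx":-2,"ty":0,"tz":0,"roll":0},{"tx":-2,"ty":0,"tz":0,"roll":0},{"tx":-2,"ty":0,"tz":0,"roll":0},{"tx":-2,"ty":0,"tz":0,"roll":0},{"tx":-2,"ty":0,"tz":0,"roll":0},{"tx":-2,"ty":0,"tz":0,"roll":0}]'; python3 -m handwheel '[{"tx":-1,"ty":0,"tz":0,"roll":0},{"tx":-1,"ty":0,"tz":0,"roll":0},{"tx":-1,"ty":0,"tz":0,"roll":0},{"tx":0,"ty":0,"tz":0,"roll":0}]'
```

```text
t: 13.07
tool_pos: [0.4515, -0.0099, 0.0202]
tool_rot: [0.095, -3.14, -0.0]
contact_force: [0.5, 0.9, 0.5]
opening: 0.0418
grip_force: 0.2
t: 13.4
tool_pos: [0.4546, -0.0097, 0.0203]
tool_rot: [-0.094, 3.14, 0.0]
contact_force: [-0.1, 0.3, 0.4]
opening: 0.0421
grip_force: 0.0
```

```bash
python3 -m handwheel '[{"tx":-1,"ty":0,"tz":0,"roll":0},{"tx":-1,"ty":0,"tz":0,"roll":0},{"tx":-1,"ty":0,"tz":0,"roll":0},{"tx":-1,"ty":0,"tz":0,"roll":0},{"tx":0,"ty":0,"tz":0,"roll":0}]'; python3 -m handwheel '[{"tx":-1,"ty":0,"tz":0,"roll":0},{"tx":-1,"ty":0,"tz":0,"roll":0},{"tx":0,"ty":0,"tz":0,"roll":0}]'
```

```text
t: 13.82
tool_pos: [0.4579, -0.0095, 0.0202]
tool_rot: [0.095, -3.138, 0.0]
contact_force: [-3.2, -0.9, 2.8]
opening: 0.0424
grip_force: 1.6
t: 14.07
tool_pos: [0.4579, -0.0094, 0.0197]
tool_rot: [0.095, -3.133, -0.0]
contact_force: [-10.2, -1.8, 7.8]
opening: 0.0416
grip_force: 5.1
```

```bash
python3 -m handwheel '[{"tx":4,"ty":0,"tz":0,"roll":0},{"tx":10,"ty":0,"tz":0,"roll":0},{"tx":0,"ty":0,"tz":-30,"roll":0},{"tx":0,"ty":0,"tz":-25,"roll":0},{"tx":-16,"ty":29,"tz":0,"roll":0},{"tx":-16,"ty":29,"tz":0,"roll":0},{"tx":-17,"ty":29,"tz":0,"roll":0},{"tx":0,"ty":0,"tz":0,"roll":0},{"tx":0,"ty":0,"tz":0,"roll":0},{"tx":0,"ty":0,"tz":0,"roll":0}]' 0
python3 - <<'E'
from station import optics
from h import *
for n in("scene","top"):
    im,d=optics.get_image(n); p=optics.camera_params(n); np.savez(n+"3.npz",im=im,d=d,K=p["mtx"],T=p["extrinsics"])
im=load("scene3.npz")[0]; cv2.imwrite("pics/s4.png",cv2.resize(im[120:250,150:350,::-1],None,fx=4,fy=4,interpolation=2))
E
python3 m.py 3 | egrep "knobtop|blank"
```

```text
t: 14.9
tool_pos: [0.49, 0.0796, 0.0751]
tool_rot: [-0.095, 3.14, -0.0]
contact_force: [0.2, -1.0, 0.1]
opening: 0.0003
grip_force: 0.0
scene blankfront deg 3.32 x at y=-.12 476.2 at y=-.01 469.8 sd mm 0.0 42
scene blankrear deg 5.6 x at y=-.12 513.4 at y=-.01 502.6 sd mm 0.85 35
scene knobtop 383 x [481.5 502.8 555.3] y [-173.9   57.7  117.3] z 0.1291
scene blank 545 x [468.8 484.2 503.3] y [-68.3 -11.7  49.4] z 0.0344
top blankfront deg 2.97 x at y=-.12 477.0 at y=-.01 471.3 sd mm 0.86 28
top blankrear deg -0.69 x at y=-.12 503.2 at y=-.01 504.5 sd mm 1.43 25
top knobtop 62 x [534.5 545.5 556.6] y [-175.4 -164.1 -152.9] z 0.1284
top blank 328 x [471.9 487.2 503.7] y [-133.9  -20.    27.9] z 0.035
```

View pics/s4.png

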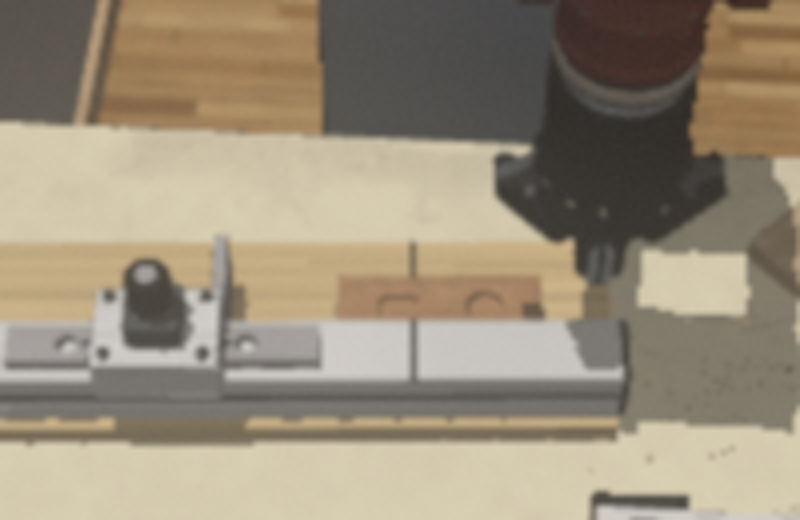

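The blank (340–540, 275–318) sits flat along the fence, with the closed fingers left of its end at (600,265). I lower them and push toward the stop.

```bash
python3 -m handwheel '[{"tx":0,"ty":0,"tz":30,"roll":0},{"tx":0,"ty":0,"tz":18,"roll":0},{"tx":0,"ty":0,"tz":6,"roll":0},{"tx":0,"ty":0,"tz":0,"roll":0},{"tx":0,"ty":-4,"tz":0,"roll":0},{"tx":0,"ty":-4,"tz":0,"roll":0},{"tx":0,"ty":-3,"tz":0,"roll":0},{"tx":0,"ty":-3,"tz":0,"roll":0},{"tx":0,"ty":-3,"tz":0,"roll":0},{"tx":0,"ty":-3,"tz":0,"roll":0},{"tx":0,"ty":-3,"tz":0,"roll":0}]'; python3 -m handwheel '[{"tx":0,"ty":-3,"tz":0,"roll":0},{"tx":0,"ty":-3,"tz":0,"roll":0},{"tx":0,"ty":-3,"tz":0,"roll":0},{"tx":0,"ty":-3,"tz":0,"roll":0},{"tx":0,"ty":-3,"tz":0,"roll":0},{"tx":0,"ty":-3,"tz":0,"roll":0},{"tx":0,"ty":-3,"tz":0,"roll":0},{"tx":0,"ty":-3,"tz":0,"roll":0},{"tx":0,"ty":-3,"tz":0,"roll":0},{"tx":0,"ty":-3,"tz":0,"roll":0},{"tx":0,"ty":-3,"tz":0,"roll":0}]'
```

```text
t: 15.92
tool_pos: [0.4917, 0.0564, 0.0217]
tool_rot: [-0.095, 3.14, 0.0]
contact_force: [0.0, 0.4, 0.3]
opening: 0.0001
grip_force: 0.3
t: 16.83
tool_pos: [0.4934, 0.0234, 0.0213]
tool_rot: [0.094, -3.14, 0.0]
contact_force: [-0.2, 0.1, -0.4]
opening: -0.0
grip_force: 0.2
```

```bash
python3 -m handwheel '[{"tx":0,"ty":-2,"tz":0,"roll":0},{"tx":0,"ty":-2,"tz":0,"roll":0},{"tx":0,"ty":-2,"tz":0,"roll":0},{"tx":0,"ty":-2,"tz":0,"roll":0},{"tx":0,"ty":-2,"tz":0,"roll":0},{"tx":0,"ty":-2,"tz":0,"roll":0},{"tx":0,"ty":-1,"tz":0,"roll":0},{"tx":0,"ty":-1,"tz":0,"roll":0}]'; python3 -m handwheel '[{"tx":0,"ty":-0.7,"tz":0,"roll":0},{"tx":0,"ty":-0.7,"tz":0,"roll":0},{"tx":0,"ty":-0.7,"tz":0,"roll":0},{"tx":0,"ty":-0.7,"tz":0,"roll":0}]'
```

```text
t: 17.5
tool_pos: [0.4943, 0.0096, 0.0213]
tool_rot: [0.094, -3.14, -0.0]
contact_force: [0.3, 0.4, 0.7]
opening: -0.0001
grip_force: 0.1
t: 17.83
tool_pos: [0.4944, 0.0069, 0.0213]
tool_rot: [0.095, -3.14, -0.0]
contact_force: [0.0, 0.2, 0.2]
opening: -0.0002
grip_force: 0.1
```

```bash
python3 -m handwheel '[{"tx":0,"ty":-0.7,"tz":0,"roll":0},{"tx":0,"ty":-0.7,"tz":0,"roll":0},{"tx":0,"ty":-0.7,"tz":0,"roll":0},{"tx":0,"ty":-0.7,"tz":0,"roll":0}]'; python3 -m handwheel '[{"tx":0,"ty":-0.7,"tz":0,"roll":0},{"tx":0,"ty":-0.7,"tz":0,"roll":0},{"tx":0,"ty":-0.7,"tz":0,"roll":0},{"tx":0,"ty":0,"tz":0,"roll":0}]'
```

```text
t: 18.17
tool_pos: [0.4946, 0.0041, 0.0213]
tool_rot: [-0.095, 3.14, -0.0]
contact_force: [-0.1, 0.5, 0.3]
opening: -0.0003
grip_force: 0.1
t: 18.5
tool_pos: [0.4947, 0.002, 0.0213]
tool_rot: [0.094, -3.14, -0.0]
contact_force: [-0.9, -0.6, 0.2]
opening: 0.0002
grip_force: 0.4
```

```bash
python3 -m handwheel '[{"tx":0,"ty":-0.7,"tz":0,"roll":0},{"tx":0,"ty":-0.7,"tz":0,"roll":0},{"tx":0,"ty":-0.7,"tz":0,"roll":0},{"tx":0,"ty":0,"tz":0,"roll":0}]'
```

```text
t: 18.83
tool_pos: [0.4947, 0.0006, 0.0213]
tool_rot: [0.094, -3.14, -0.002]
contact_force: [-1.2, 5.3, 0.7]
opening: 0.0001
grip_force: 2.6
```

```bash
python3 -m handwheel '[{"tx":0,"ty":-0.7,"tz":0,"roll":0},{"tx":0,"ty":-0.7,"tz":0,"roll":0},{"tx":0,"ty":0,"tz":0,"roll":0}]'
```

```text
t: 19.08
tool_pos: [0.4947, -0.0006, 0.0213]
tool_rot: [0.094, -3.14, -0.003]
contact_force: [-1.0, 7.3, 1.2]
opening: -0.0001
grip_force: 2.9
```

```bash
python3 -m handwheel '[{"tx":0,"ty":4,"tz":0,"roll":0},{"tx":0,"ty":12,"tz":0,"roll":0},{"tx":0,"ty":15,"tz":-15,"roll":0},{"tx":0,"ty":10,"tz":-40,"roll":0},{"tx":0,"ty":20,"tz":-35,"roll":0},{"tx":0,"ty":40,"tz":0,"roll":0},{"tx":0,"ty":40,"tz":0,"roll":0},{"tx":0,"ty":0,"tz":0,"roll":0},{"tx":0,"ty":0,"tz":0,"roll":0}]'
python3 - <<'E'
from station import optics
from h import *
for n in("scene","top"):
    im,d=optics.get_image(n); p=optics.camera_params(n); np.savez(n+"4.npz",im=im,d=d,K=p["mtx"],T=p["extrinsics"])
a=load("top4.npz")[0][175:250,205:375,::-1]; b=load("scene4.npz")[0][165:240,110:320,::-1]
a=cv2.resize(a,(680,300),interpolation=2); b=cv2.resize(b,(680,243),interpolation=2); cv2.imwrite("pics/f.png",np.vstack([a,b]))
E
python3 m.py 4 | egrep "knobtop|blank|saddle"
```

```text
t: 19.83
tool_pos: [0.4861, 0.1413, 0.1116]
tool_rot: [-0.101, 3.139, -0.001]
contact_force: [-1.1, -0.4, 0.0]
opening: 0.0002
grip_force: 0.0
scene blankfront deg 3.32 x at y=-.12 476.2 at y=-.01 469.8 sd mm 0.0 19
scene blankrear deg 3.78 x at y=-.12 510.3 at y=-.01 503.0 sd mm 1.27 17
scene knobtop 101 x [535.  548.  557.7] y [-177.7 -165.7 -154.7] z 0.1279
scene saddle 442 x [521.8 555.9 571.7] y [-201.  -159.3 -131. ] z 0.079
scene blank 540 x [472.1 488.  503.8] y [-134.1  -73.   -16.1] z 0.0346
top blankfront deg 1.28 x at y=-.12 473.4 at y=-.01 470.9 sd mm 0.0 14
top blankrear deg 1.29 x at y=-.12 506.4 at y=-.01 503.9 sd mm 0.0 15
top knobtop 61 x [534.3 545.4 556.6] y [-177.9 -166.9 -155.4] z 0.1284
top saddle 296 x [519.7 543.8 570.9] y [-317.1 -166.8 -132.1] z 0.0799
top blank 390 x [473.1 488.5 504.1] y [-136.7  -73.9  -16.9] z 0.0354
```

View pics/f.png

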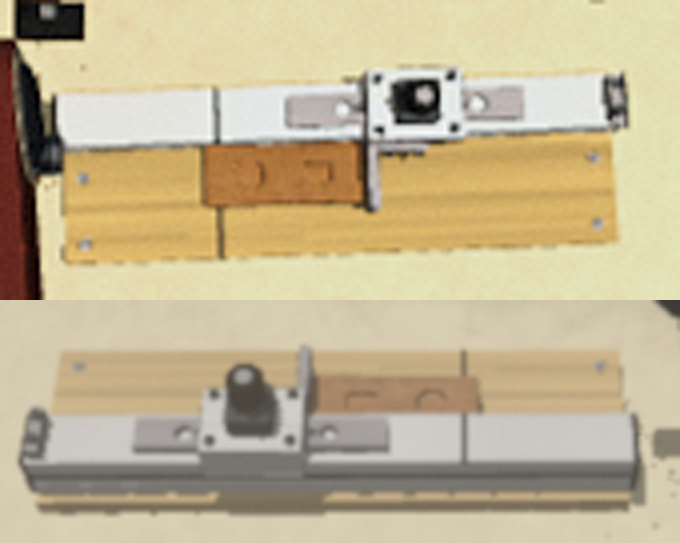

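The top view shows the blank (203–365, 143–205) against both the fence and the stop plate (372,175). The housing sits symmetrically between the first and third holes, (345,108) and (478,103), with the knob at home height. I finish with one gentle squaring press toward the fence.

```bash
python3 -m handwheel '[{"tx":8,"ty":-34,"tz":0,"roll":0},{"tx":9,"ty":-35,"tz":0,"roll":0},{"tx":9,"ty":-35,"tz":0,"roll":0},{"tx":9,"ty":-35,"tz":0,"roll":0},{"tx":9,"ty":-35,"tz":0,"roll":0},{"tx":9,"ty":-34,"tz":0,"roll":0},{"tx":0,"ty":0,"tz":0,"roll":0},{"tx":0,"ty":0,"tz":0,"roll":0}]' 42
```

```text
t: 20.6
tool_pos: [0.4454, -0.0741, 0.1111]
tool_rot: [0.085, -3.14, 0.0]
contact_force: [-0.2, 0.3, -0.3]
opening: 0.0423
grip_force: 0.0
```

```bash
python3 -m handwheel '[{"tx":0,"ty":0,"tz":30,"roll":0},{"tx":0,"ty":0,"tz":35,"roll":0},{"tx":0,"ty":0,"tz":18,"roll":0},{"tx":0,"ty":0,"tz":6,"roll":0},{"tx":0,"ty":0,"tz":0,"roll":0},{"tx":-4,"ty":0,"tz":0,"roll":0},{"tx":-4,"ty":0,"tz":0,"roll":0},{"tx":-2,"ty":0,"tz":0,"roll":0},{"tx":-1,"ty":0,"tz":0,"roll":0},{"tx":-1,"ty":0,"tz":0,"roll":0},{"tx":-1,"ty":0,"tz":0,"roll":0}]'; python3 -m handwheel '[{"tx":-0.8,"ty":0,"tz":0,"roll":0},{"tx":-0.8,"ty":0,"tz":0,"roll":0},{"tx":-0.8,"ty":0,"tz":0,"roll":0},{"tx":0,"ty":0,"tz":0,"roll":0}]'
```

```text
t: 21.52
tool_pos: [0.4596, -0.0708, 0.0229]
tool_rot: [-0.095, 3.139, -0.001]
contact_force: [0.1, 0.0, -0.7]
opening: 0.042
grip_force: 0.0
t: 21.85
tool_pos: [0.4615, -0.0706, 0.0223]
tool_rot: [0.094, -3.14, -0.0]
contact_force: [0.3, 0.2, -0.4]
opening: 0.0418
grip_force: 0.0
```

```bash
python3 -m handwheel '[{"tx":-0.8,"ty":0,"tz":0,"roll":0},{"tx":-0.8,"ty":0,"tz":0,"roll":0},{"tx":0,"ty":0,"tz":0,"roll":0}]'
```

```text
t: 22.1
tool_pos: [0.4616, -0.0705, 0.022]
tool_rot: [0.095, -3.136, -0.0]
contact_force: [-6.3, -0.4, 3.9]
opening: 0.0419
grip_force: 3.2
```

```bash
python3 -m handwheel '[{"tx":-0.5,"ty":0,"tz":0,"roll":0},{"tx":0,"ty":0,"tz":0,"roll":0}]'
```

```text
t: 22.27
tool_pos: [0.4616, -0.0705, 0.0219]
tool_rot: [0.095, -3.135, -0.0]
contact_force: [-8.6, -1.8, 5.9]
opening: 0.042
grip_force: 4.0
```

```bash
python3 -m handwheel '[{"tx":3,"ty":0,"tz":0,"roll":0},{"tx":10,"ty":0,"tz":0,"roll":0},{"tx":5,"ty":0,"tz":0,"roll":0},{"tx":0,"ty":0,"tz":-30,"roll":0},{"tx":0,"ty":0,"tz":-40,"roll":0},{"tx":0,"ty":0,"tz":-40,"roll":0},{"tx":0,"ty":30,"tz":0,"roll":0},{"tx":0,"ty":40,"tz":0,"roll":0},{"tx":0,"ty":40,"tz":0,"roll":0},{"tx":0,"ty":0,"tz":0,"roll":0},{"tx":0,"ty":0,"tz":0,"roll":0}]'
python3 - <<'E'
from station import optics
from h import *
for n in("scene","top"):
    im,d=optics.get_image(n); p=optics.camera_params(n); np.savez(n+"5.npz",im=im,d=d,K=p["mtx"],T=p["extrinsics"])
E
python3 m.py 5 | egrep "knobtop|blank|saddle"
python3 - <<'E'
from h import *
for k in(4,5):   # gap between blank end and stop plate: max blank-side y along blank midline (top view)
    im,d,K,T=load(f"top{k}.npz"); cv2.imwrite(f"pics/t{k}.png",cv2.resize(im[175:250,205:375,::-1],None,fx=4,fy=4,interpolation=2))
E
```

```text
t: 23.18
tool_pos: [0.4388, 0.0399, 0.1323]
tool_rot: [-0.101, 3.139, -0.0]
contact_force: [0.1, -0.5, 0.8]
opening: 0.042
grip_force: 0.0
scene blankfront deg 3.32 x at y=-.12 476.2 at y=-.01 469.8 sd mm 0.0 19
scene blankrear deg 3.28 x at y=-.12 510.3 at y=-.01 504.0 sd mm 0.0 14
scene knobtop 131 x [432.8 544.6 556.6] y [-177.5 -162.5   71.4] z 0.1282
scene saddle 448 x [522.3 555.7 571.9] y [-201.3 -159.6 -131.3] z 0.0788
scene blank 531 x [472.2 488.4 504.1] y [-134.1  -71.6  -16.1] z 0.0344
top blankfront deg 13.47 x at y=-.12 491.5 at y=-.01 465.2 sd mm 0.86 9
top blankrear deg 1.29 x at y=-.12 506.4 at y=-.01 503.9 sd mm 0.0 8
top knobtop 63 x [534.5 545.5 556.3] y [-178.2 -166.4 -155.8] z 0.1288
top saddle 299 x [519.6 543.4 570.5] y [-317.1 -164.6 -131.9] z 0.08
top blank 327 x [476.1 490.  504.7] y [-136.6  -82.8  -29.5] z 0.0354
```

View pics/t5.png

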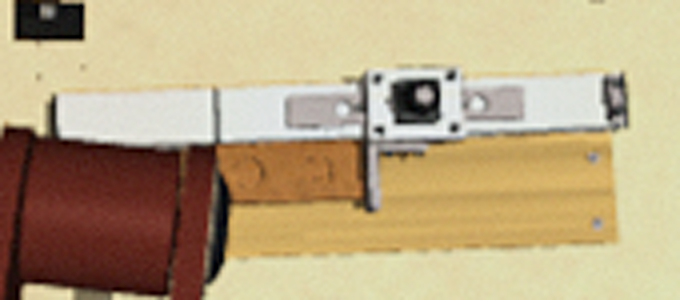

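The blank's end meets the stop plate at (368,175), it lies flat on the fence, the pin is home and the arm is clear.

```bash
python3 -c "
from station import ctrl; print(ctrl.finish_job())"
```

```text
the job is handed in; nothing more can be done
None
```

The length stop is pinned in the middle hole and the blank lies flat along the fence, up against the stop plate; I handed the job in at about 23 s, and no verdict came back.

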